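# Gauge the blue heater block's well

## Task

Take the depth gauge out of its stand and lower its rod gently into the well of the blue block until it bottoms out and the well's edge has pushed the brass collar up the rod; hold it against the bottom for about two seconds. Then draw it out and hang it back in the fork of its stand with the collar still marking the depth. Leave the other things on the bench alone.

Things in the scene. Friction and masses are not known exactly. Their poses are not given: they have to be found in the camera images.
- gauge_grip (a point): Depth gauge, standing upright (hanging in the stand's fork at the start): this is the centre of its orange square grip, 20 x 20 mm and 44 mm tall, flats along this point's x and y, z up along the rod. Under the grip is a dark round flange, 28 mm diameter, 5 mm thick, whose underside lies 27 mm below this point. Below the flange is the steel rod, 8 mm diameter, 105 mm long. Whole gauge about 0.14 to 0.22 kg, never heavy enough to push the collar up by its own weight.
- gauge_tip (a point): The flat lower end of the gauge's rod, on its axis, 132 mm below the grip centre and 105 mm below the underside of the flange; z points up the rod.
- collar (a joint): Brass stop collar on the gauge's rod, 26 mm diameter, 12 mm tall. Value in m: how far it has been pushed up the rod; its underside is 22 mm plus this value above the rod's tip. It stays where it is put by friction (about 3 N to slide it, plus a little drag of 8 N per m/s); travel 0 to 55 mm. It is wider than the wells and than the fork's gap, so it rests on a block's top face and is pushed up as the rod goes deeper, and it stays below the fork.
- blue_well (a point): Centre of the mouth of the well in the blue block's top face (54 x 54 mm, z up, x and y along its sides, 90 mm above the bench). Blind round well, 13 mm diameter, 55 mm deep, hard flat bottom. The blue, silver and black blocks sit side by side (centres 60 mm apart) in the white dry-block heater in any order; the heater's rim is 55 mm above the bench.
- blue_floor (a point): Centre of the bottom of the blue block's well, 55 mm below its mouth.
- silver_well (a point): Mouth of the bare-aluminium block's well (13 mm diameter, 42 mm deep): not the one to measure.
- black_well (a point): Mouth of the black block's well (13 mm diameter, 66 mm deep): not the one to measure.
- blue_block: The blue block, 54 x 54 x 78 mm, fixed in the heater; origin at the centre of its underside.
- fork_seat (a point): Gauge stand, fixed: this is the point on the top face of its aluminium fork, on the axis where the gauge's rod hangs, 140 mm above the bench. The fork is 8 mm thick, 56 mm wide; the 14 mm gap between its prongs is open towards this point's -x, the prongs ending 28 mm out, and closes 8 mm behind the point. The gauge's flange rests on the prongs. Nothing of the stand rises above the fork; a 16 mm post stands 55 mm behind (+x), the base is 12 mm thick, its front edge 45 mm out.
- gauge: The whole gauge; origin at the rod's tip, z up the rod.
- amber_bottle: Bystander, to be left alone: small amber glass bottle, 44 diameter, 85 tall mm; origin at its underside.
- beaker: Bystander, to be left alone: clear beaker, 64 diameter, 80 tall mm; origin at its underside.
- dish: Bystander, to be left alone: clear shallow dish, 90 diameter, 16 tall mm; origin at its underside.
- slide_box: Bystander, to be left alone: flat blue slide box, 85 x 160 x 34 mm; origin at its underside.
- jar: Bystander, to be left alone: white jar with red cap, 60 diameter, 70 tall mm; origin at its underside.
- screwdriver: Bystander, to be left alone: green-handled screwdriver lying on the bench, about 200 mm long.

How it is judged:
By the outcome, as a careful person would: the job done as asked, in the order asked, and still so for the second after the job is handed in, with the robot touching nothing.
It also fails if it takes over 72 s, if anything falls off the work surface, if the arm or the gripper's body presses on something with over 40 N, if the wrist force passes 120 N, or if a joint passes its speed limit or range.

## Robot

A 6-joint arm with a two-finger parallel gripper is mounted at the origin on the work surface. World frame = base frame: x ahead of the robot, y to its left, z up, the work surface at z = 0. Lengths are in mm, angles in rad, forces in N, time in s.
With the tool pointing down it reaches from about 350 to 975 mm from the base axis. Payload 7.1 kg.
Tool frame: the origin (TCP) lies on the front face of the gripper's body, between the roots of the fingers; the fingertips stand 80 mm ahead of it and the grasp point (between the pads) lies 61 mm ahead of it; z points along the fingers, y is the line along which they close (so a half turn about z gives the same grasp; the last joint's range is limited). The gripper opens to 88 mm and grips with 3 to 60 N. Pads are 20 mm wide; open, the fingers measure 115 mm over their backs; the gripper's body (75 mm by 178 mm) begins 61 mm behind the grasp point.
Start: joints at [-1.325, 0.423, 1.63, -0, 1.089, -0.019], TCP at [163.591, -603.194, 302.675] pointing down, gripper open.
Joint ranges: [-3, 3], [-0.9, 2.11], [0.09, 2.58], [-1.31, 4.45], [0.11, 2.69], [-2.54, 2.54]. Speed limits (rad/s): [2.39, 2.39, 3.01, 3.14, 3.14, 3.14].

## Interface

Orientations are given as a rotation vector (axis times angle).
In Python, from workcell import readout, vision, close_job gives the robot as it stands.
- The arm moves only by the tool servo_tool, never from a script. Its argument "plan" is a list that holds one entry, the list of rows, each a list of 7 numbers: the gripper command: -1 is fully open, 1 is shut, values between are in proportion, then the shift along the world's x, y, z in units of 40 mm (1.0 is 40 mm), then the turn, a rotation vector about the world's x, y, z in units of 5 degrees (1.0 is 5 degrees). A call has 1 to 5 rows; each row shifts and turns the commanded pose from where the row before left it; what a row does not reach is not made up. A row lasts 1/12 s, in which the tool goes at most 41.7 mm and 7.16 degrees, less where a joint would pass 70% of its speed; a pose out of reach is approached as far as the arm can. A call is refused whole if a number of a shift passes 1 or a number of a turn 1, either way. A call with a gripper value outside its range is refused whole. The fingers move at their own pace and stop on an object; the grip force is fixed at half the most. Time passes only in rows, so rows that do not move let the fingers close. It gives the time, the measured TCP pose, the force, the opening and the grip force at its end, in the units of the state.
- readout.get_obs(): the state, without advancing time (a new reading comes with each control period).
- vision.get_image(name): name is "side" or "top" or "wrist"; returns the picture (400x640x3 uint8, red, green, blue); there is no depth.
- vision.camera_params(name): a dict with "fx", "fy", "cx", "cy" (pixels), "D" ([k1, k2, p1, p2, k3] as OpenCV has them; the pictures are not rectified), "rvec" (rotation vector, rad) and "tvec" (3), from world to camera coordinates, as OpenCV has them; the wrist camera has in their place "hand_eye" (4x4, takes a point from camera to tool coordinates, whose origin is the TCP and whose axes are the flange's). Camera axes: x right, y down, z forward; pixel columns grow to the right and rows downward; lengths in mm; the calibration is good to about 2 mm. A picture is of the moment at which its call begins: read the wrist's pose just before it. camera_params takes no time and is no camera call.
- close_job(): hands the job in; it is judged then, once.
The state is a dict: "t": time; "qpos": joint angles; "qvel": joint speeds; "joint_torque": joint torques, N m; "ee_pos": TCP position; "orientation": TCP orientation; "ft_force": force on the tool from outside, world axes, zero at the start; "moment": the same for the moment, N m; "width": finger opening in mm; "grasp_force": force on a finger pad.
Only numpy, scipy, OpenCV 4.12 (cv2) and the standard library are available. Lean on these libraries where they do the work, as an engineer would, in place of code of your own. Each camera call takes 0.05 s, during which the arm holds its last target. There are 200 camera calls.

## Working session

There is one attempt and no reset: what is moved stays moved. The work goes in short steps, Python scripts to look and compute and a tool call to move; the robot and the scene stay as the last step left them, time stands still between calls to the robot, and variables do not carry over. Pictures are saved under pics/ and viewed, at most 10 in all, crops included, and the job is handed in when it is done.

Besides the shell and the picture viewer there is one more tool, called after "Request:" as name([rows], argument=value, ...), one row to a line, values as JSON. servo_tool: Moves the arm, as the interface text tells. Its arguments: {"type":"object","properties":{"plan":{"type":"array"}},"required":["plan"]}

```bash
mkdir -p pics; python3 - <<'E'
from workcell import readout, vision
import cv2,numpy as np
print(readout.get_obs())
for n in ["top","side","wrist"]:
    im=vision.get_image(n); cv2.imwrite(f"pics/{n}0.png",im[:,:,::-1]); print(n,vision.camera_params(n))
E
```

```text
{'t': 0.0, 'qpos': array([-1.32500213e+00,  4.23850036e-01,  1.63068183e+00,  4.12927623e-06,
        1.08857680e+00, -1.90031441e-02]), 'qvel': array([-3.01445960e-04, -2.75285249e-06,  1.59856656e-04, -8.21967536e-04,
       -3.85273662e-04, -9.67737500e-04]), 'joint_torque': array([ 1.58678458e-04, -5.44622898e+01, -2.73669577e+01,  6.43908698e-02,
        2.28867604e-02, -1.31261354e-04]), 'ee_pos': array([ 163.49085225, -602.79525062,  301.89906396]), 'orientation': array([-3.11260461e+00, -4.14526656e-01,  2.63622133e-04]), 'ft_force': array([ 0.40231197,  0.06199573, -0.25977032]), 'moment': array([-0.02711293, -0.06934443,  0.00851728]), 'grasp_force': 0.0, 'width': 88.0158756794067}
top {'fx': 394.3163326361525, 'fy': 394.3163326361525, 'cx': 320.1759228562155, 'cy': 198.82355145881493, 'D': array([-0.08354744,  0.        ,  0.        ,  0.        ,  0.        ]), 'rvec': array([ 2.12313956, -2.12603184,  0.14896167]), 'tvec': array([  32.25121366,  565.91721922, 1077.59721416])}
side {'fx': 368.7637485446063, 'fy': 368.7637485446063, 'cx': 322.93152436305246, 'cy': 202.24056101123963, 'D': array([-0.0850222,  0.       ,  0.       ,  0.       ,  0.       ]), 'rvec': array([ 0.42342396, -2.73133806,  1.16242098]), 'tvec': array([544.6134189 , 167.28942119, 944.35940725])}
wrist {'fx': 336.3943766470376, 'fy': 336.3943766470376, 'cx': 315.55545676560814, 'cy': 206.07924859713836, 'D': array([-0.04234785,  0.        ,  0.        ,  0.        ,  0.        ]), 'hand_eye': array([[ 4.59467446e-04, -9.65039766e-01, -2.62103107e-01,
         7.12738883e+01],
       [ 9.99999310e-01,  7.26809869e-04, -9.23046277e-04,
         4.75548162e-01],
       [ 1.08127549e-03, -2.62102502e-01,  9.65039434e-01,
        -8.18883648e+01],
       [ 0.00000000e+00,  0.00000000e+00,  0.00000000e+00,
         1.00000000e+00]])}
```

View pics/top0.png

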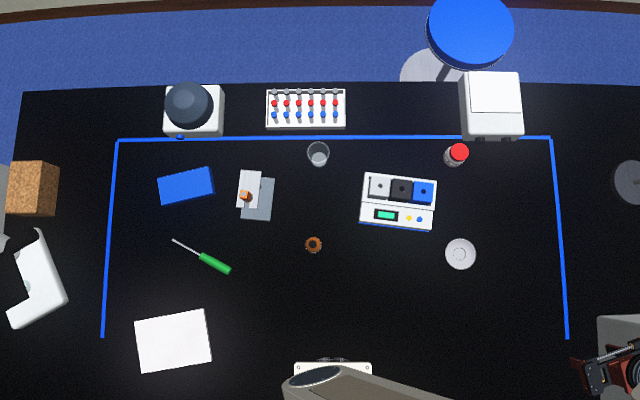

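View pics/side0.png

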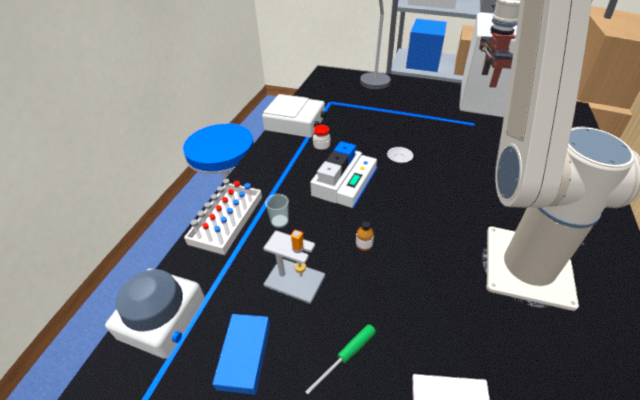

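The top view shows the grip at (245,195) on its fork plate, the base at (258,199) and the blue block at (423,191). In the side view the grip is at (297,241), the collar at (300,268) and the blue block at (345,150).

```bash
cat > h.py <<'E'
import cv2,numpy as np
from scipy.spatial.transform import Rotation as R
from workcell import readout, vision
def cam(n,obs=None):
    p=vision.camera_params(n); K=np.array([[p['fx'],0,p['cx']],[0,p['fy'],p['cy']],[0,0,1]])
    if n=="wrist":
        T=np.eye(4);T[:3,:3]=R.from_rotvec(obs['orientation']).as_matrix();T[:3,3]=obs['ee_pos']
        M=np.linalg.inv(T@p['hand_eye'])
    else:
        M=np.eye(4);M[:3,:3]=R.from_rotvec(p['rvec']).as_matrix();M[:3,3]=p['tvec']
    return K,p['D'],M
def ray(c,px):
    K,D,M=c; u=cv2.undistortPoints(np.array(px,float).reshape(-1,1,2),K,D)[:,0]
    d=np.c_[u,np.ones(len(u))]@M[:3,:3]; return -M[:3,:3].T@M[:3,3],d
def plane(c,px,z):
    o,d=ray(c,px); return o+d*((z-o[2])/d[:,2])[:,None]
def proj(c,P):
    K,D,M=c; return cv2.projectPoints(np.array(P,float).reshape(-1,3),cv2.Rodrigues(M[:3,:3])[0],M[:3,3],K,D)[0][:,0]
def tri(c1,p1,c2,p2):
    o1,d1=ray(c1,p1);o2,d2=ray(c2,p2);d1=d1[0];d2=d2[0]
    s=np.linalg.lstsq(np.c_[d1,-d2],o2-o1,rcond=None)[0]
    a,b=o1+s[0]*d1,o2+s[1]*d2; return (a+b)/2,np.linalg.norm(a-b)
def mask(im,lo,hi,box=None):
    m=cv2.inRange(cv2.cvtColor(im,cv2.COLOR_BGR2HSV),lo,hi)
    if box:
        z=np.zeros_like(m);x0,y0,x1,y1=box;z[y0:y1,x0:x1]=255;m&=z
    return m
def big(m):
    c=max(cv2.findContours(m,cv2.RETR_EXTERNAL,cv2.CHAIN_APPROX_NONE)[0],key=cv2.contourArea)
    M=cv2.moments(c); return c,np.array([M['m10'],M['m01']])/M['m00']
E
python3 - <<'E'
from h import *
t=cv2.imread('pics/top0.png');s=cv2.imread('pics/side0.png');T=cam('top');S=cam('side')
OR=((5,150,80),(18,255,255))
a=big(mask(t,*OR,(225,170,275,220)))[1];b=big(mask(s,*OR,(280,220,320,255)))[1]
print('grip',a,b,tri(T,a,S,b),plane(T,a,189),plane(S,b,167))
BL=((100,150,60),(120,255,255))
c,a=big(mask(t,*BL,(405,170,440,210)));cs,b=big(mask(s,*BL,(325,135,365,170)))
print('blue',a,b,tri(T,a,S,b),plane(T,a,90), cv2.minAreaRect(plane(T,c[:,0],90)[:,:2].astype(np.float32)))
# fork plate
m=mask(t,(0,0,170),(179,60,255),(230,165,266,213));c,a=big(m)
print('fork',a,plane(T,a,140),cv2.minAreaRect(plane(T,c[:,0],140)[:,:2].astype(np.float32)))
# heater outline at 55
m=mask(t,(0,0,170),(179,60,255),(350,165,445,240));c,a=big(m)
print('heater',cv2.minAreaRect(plane(T,c[:,0],55)[:,:2].astype(np.float32)))
big_=np.hstack([cv2.resize(t[160:230,220:290],(400,400),interpolation=2),cv2.resize(s[225:305,255:335],(400,400),interpolation=2)])
cv2.imwrite('pics/crop1.png',big_)
E
```

```text
grip [246.34632035 195.73593074] [297.06074766 241.8271028 ] (array([557.3117737 , 220.51001657, 156.46250881]), np.float64(1.4798157967183925)) [[550.89572385 213.30576075 189.        ]] [[554.17597553 228.63275913 167.        ]]
blue [421.56468254 192.90992063] [345.54766734 148.81744422] (array([ 575.72736587, -249.6687114 ,   83.15678346]), np.float64(0.2985923844488562)) [[ 574.34350795 -248.06636452   90.        ]] ((574.6821899414062, -245.48635864257812), (64.42669677734375, 62.050445556640625), 82.2019271850586)
fork [249.67340885 188.15291262] [[579.76298962 215.6541476  140.        ]] ((572.6927490234375, 212.20750427246094), (77.13521575927734, 112.97047424316406), 89.91399383544922)
heater ((560.4104614257812, -189.00332641601562), (206.79345703125, 142.0038604736328), 82.4657974243164)
```

View pics/crop1.png

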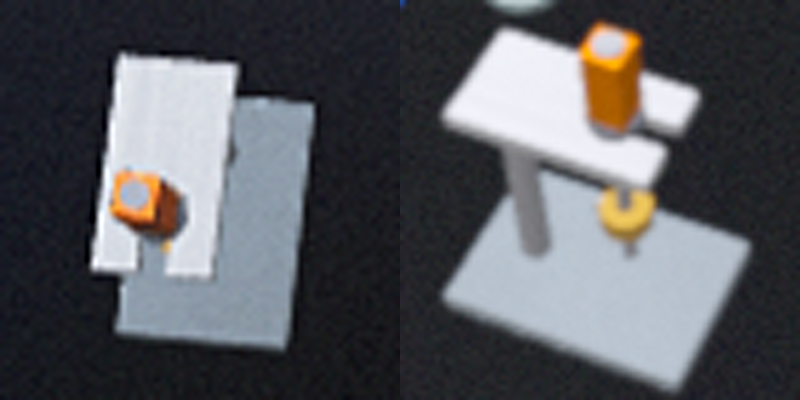

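The crop shows the fork plate corners at (120,55), (238,65), (215,276) and (93,270), open towards -x, with the gauge upright at about (555,214). The blue block is near (575,-248). I'll pass over the block and look at it with the wrist camera on the way.

Request:
servo_tool([
  [[-1,0.7,0.7,0,0,0,-1],[-1,0.7,0.7,0,0,0,-1],[-1,0.7,0.7,0,0,0,-1],[-1,0.7,0.7,0,0,0,0],[-1,0.7,0.7,0,0,0,0]],
])

```text
t: 0.57
ee_pos: [304.4, -461.7, 302.5]
orientation: [-3.141, -0.003, 0.0]
ft_force: [0.9, 0.0, 1.1]
width: 87.7
grasp_force: 0.0
```

Request:
servo_tool([
  [[-1,0.7,0.7,0,0,0,0],[-1,0.7,0.7,0,0,0,0],[-1,0.7,0.7,0,0,0,0],[-1,0.7,0.7,0,0,0,0],[-1,0.7,0.7,0,0,0,0]],
])

```text
t: 0.98
ee_pos: [444.6, -321.5, 302.6]
orientation: [-3.142, -0.005, 0.0]
ft_force: [0.7, -0.3, 0.1]
width: 87.6
grasp_force: 0.0
```

Request:
servo_tool([
  [[-1,0.7,0.7,0,0,0,0],[-1,0.7,0.7,0,0,0,0],[-1,0.7,0.7,0,0,0,0],[-1,0,0,0,0,0,0],[-1,0,0,0,0,0,0]],
])

```text
t: 1.4
ee_pos: [528.5, -237.7, 302.3]
orientation: [-3.141, -0.011, 0.001]
ft_force: [-1.1, 0.1, -0.6]
width: 87.4
grasp_force: 0.0
```

```bash
python3 - <<'E'
from h import *
import pickle
o=readout.get_obs(); im=vision.get_image('wrist')[:,:,::-1].copy(); cv2.imwrite('pics/w1.png',im); pickle.dump(o,open('w1.pkl','wb'))
print(o['ee_pos'],o['orientation'],o['t'],proj(cam('wrist',o),[[575,-249,90],[575,-249,35]]))
E
```

```text
[ 528.50507474 -237.65162402  302.30035417] [-3.14146593e+00 -1.06421097e-02  8.61228697e-04] 1.4 [[328.81405995 144.57192354]
 [326.83852932 139.94541854]]
```

View pics/w1.png

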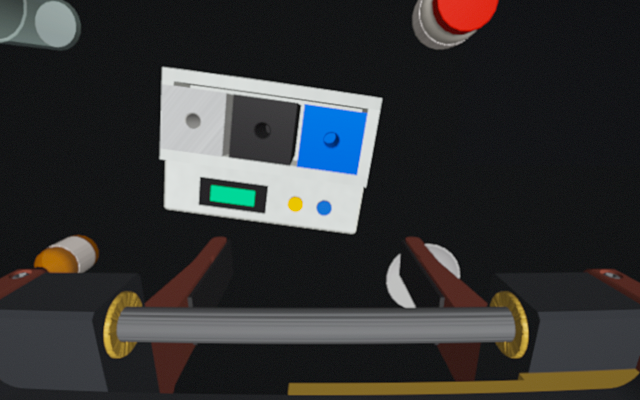

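The wrist view shows the blue block's face around (332,139) with its well mouth at (331,139), and silver at (194,120), black at (262,130).

```bash
python3 - <<'E'
from h import *
import pickle
o=pickle.load(open('w1.pkl','rb'));im=cv2.imread('pics/w1.png');W=cam('wrist',o)
m=mask(im,(100,150,150),(120,255,255),(290,95,375,180))
c,a=big(m);print(a,cv2.minAreaRect(plane(W,c[:,0],90)[:,:2].astype(np.float32)))
f=np.zeros_like(m);cv2.drawContours(f,[c],-1,255,-1)
g=cv2.cvtColor(im,cv2.COLOR_BGR2HSV)[:,:,2]
print(g[128:152,318:344])
h=f&~m;cc,b=big(h);print(b,cv2.boundingRect(cc),cv2.contourArea(cc),plane(W,b,90))
t=cv2.imread('pics/top0.png');T=cam('top')
px=np.array([[120,55],[238,65],[215,276],[93,270]])*.175+[220,160]
print('fork',plane(T,px,140))
E
```

```text
[331.0371135  139.12455271] ((579.2857666015625, -250.72792053222656), (52.77864074707031, 53.109439849853516), 82.4406967163086)
[[228 228 228 229 228 228 228 229 228 228 228 229 229 228 228 229 229 229
  228 228 228 228 228 229 229 229]
 [228 228 228 228 228 228 228 228 227 228 228 229 229 229 229 229 229 229
  228 229 229 229 228 228 228 229]
 [228 228 228 228 228 228 228 228 229 228 229 228 228 227 227 228 228 229
  229 228 228 228 229 228 228 228]
 [228 228 228 228 228 228 229 229 228 226 222 219 215 213 213 217 222 227
  229 229 228 228 228 228 228 228]
 [228 228 228 228 228 228 229 227 221 213 203 201 195 192 193 199 207 211
  220 228 230 229 228 227 227 228]
 [228 228 228 228 228 229 227 219 204 197 200 209 213 214 215 213 201 175
  192 219 229 229 228 228 228 228]
 [228 228 228 228 228 228 222 207 200 210 222 227 228 228 229 229 219 167
  155 194 219 229 229 228 228 228]
 [227 228 228 228 228 226 214 206 216 226 229 229 229 228 229 232 226 180
  129 157 200 226 230 229 228 228]
 [228 228 228 228 227 222 209 217 226 229 228 227 228 228 229 231 228 186
  117 120 175 218 230 22
[... 1218 characters left out ...]
7 227 226 227 226 227 226 226 224 220 213 211 208 204 212 218 223
  226 227 228 227 227 227 227 227]
 [226 226 227 227 226 226 227 227 227 227 227 226 224 223 222 224 226 227
  227 227 227 227 226 227 227 226]
 [227 227 227 227 226 226 226 227 227 227 227 227 227 227 227 227 227 227
  227 227 227 227 226 226 226 226]
 [226 227 226 226 227 227 226 226 227 227 227 227 227 227 227 227 226 226
  226 227 227 226 226 226 227 226]]
[334.26666667 142.06666667] (327, 135, 12, 12) 40.0 [[ 577.17824526 -253.66917527   90.        ]]
fork [[630.24884892 240.6404221  140.        ]
 [625.05125192 184.92903348 140.        ]
 [525.94395187 193.00989202 140.        ]
 [528.84480053 249.6929599  140.        ]]
```

Well centre is about (579.2,-250.8), with the face measuring 53 mm as it should. The fork yaw is about -5° and its seat about (555,219). Next is the gauge.

Request:
servo_tool([
  [[-1,0,0.95,0,0,0,-1],[-1,0,0.95,0,0,0,0],[-1,0,0.95,0,0,0,0],[-1,0,0.95,0,0,0,0],[-1,0,0.95,0,0,0,0]],
])

```text
t: 1.87
ee_pos: [526.4, -49.5, 302.6]
orientation: [3.138, -0.137, -0.001]
ft_force: [1.5, 0.1, -0.1]
width: 87.6
grasp_force: 0.0
```

Request:
servo_tool([
  [[-1,0,0.95,0,0,0,0],[-1,0,0.95,0,0,0,0],[-1,0,0.95,0,0,0,0],[-1,0,0.95,0,0,0,0],[-1,0,0.95,0,0,0,0]],
])

```text
t: 2.28
ee_pos: [527.1, 140.6, 302.8]
orientation: [3.138, -0.136, -0.0]
ft_force: [0.4, 0.5, -0.1]
width: 87.7
grasp_force: 0.0
```

Request:
servo_tool([
  [[-1,0,0.95,0,0,0,0],[-1,0,0.95,0,0,0,0],[-1,0,0,0,0,0,0],[-1,0,0,0,0,0,0],[-1,0,0,0,0,0,0]],
])

```text
t: 2.7
ee_pos: [527.4, 215.1, 302.4]
orientation: [3.138, -0.134, -0.001]
ft_force: [-0.2, 0.4, 0.9]
width: 87.7
grasp_force: 0.0
```

```bash
python3 - <<'E'
from h import *
import pickle
o=readout.get_obs(); im=vision.get_image('wrist')[:,:,::-1].copy(); cv2.imwrite('pics/w2.png',im); pickle.dump(o,open('w2.pkl','wb'))
W=cam('wrist',o)
print(o['ee_pos'],o['orientation'],o['t'],proj(W,[[555,219,189],[555,219,140]]))
m=mask(im,(5,150,80),(18,255,255),(250,60,400,260));c,a=big(m);print(a,cv2.boundingRect(c))
cv2.imwrite('pics/w2c.png',cv2.resize(im[40:280,200:440],(600,600),interpolation=2))
E
```

```text
[527.43715821 215.11446116 302.37677154] [ 3.13781849e+00 -1.33794222e-01 -1.31760827e-03] 2.7 [[304.27268121 191.67822492]
 [306.45738662 176.88974438]]
[298.22867609 186.31881214] (282, 165, 33, 44)
```

View pics/w2c.png

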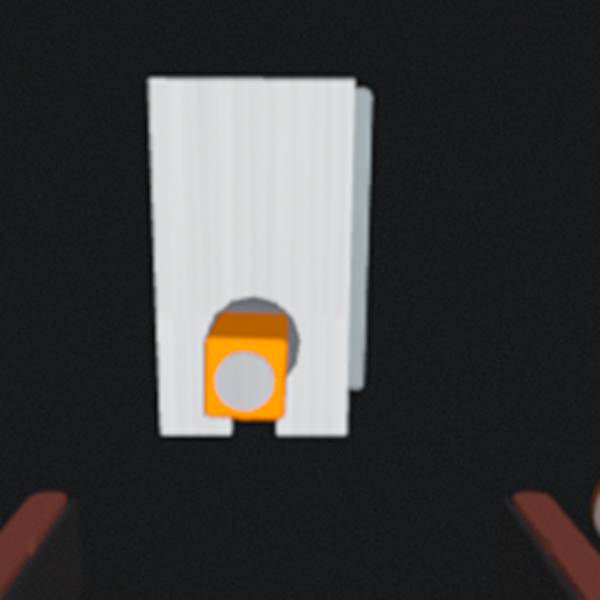

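In this crop the grip top disc is at (244,381) (full picture 297.6,192.4), the fork front edge is at v=436 from u=160 to 347, and the gap runs from u=231 to 276.

```bash
python3 - <<'E'
from h import *
import pickle
o=pickle.load(open('w2.pkl','rb'));W=cam('wrist',o)
f=lambda p:np.array(p)*.4+[200,40]
print('grip top',plane(W,f([[244,381]]),189),'corners',plane(W,f([[207,338],[288,338],[284,418],[205,415]]),189))
q=plane(W,f([[160,436],[347,436],[356,78],[149,78],[231,436],[276,436]]),140);print(q)
fr=(q[0]+q[1])/2;re=(q[2]+q[3])/2;d=(re-fr)/np.linalg.norm(re-fr);print(d,fr+28*d,np.degrees(np.arctan2(d[1],d[0])))
Rm=R.from_rotvec(o['orientation']).as_matrix();print(Rm)
E
```

```text
grip top [[554.89829672 222.99784374 189.        ]] corners [[565.94468334 230.64221468 189.        ]
 [564.32759862 211.68333008 189.        ]
 [544.99036282 214.29860841 189.        ]
 [547.34448643 233.1819588  189.        ]]
[[529.05278746 253.73341906 140.        ]
 [524.26254788 197.21982981 140.        ]
 [625.81920319 187.87555616 140.        ]
 [630.69105862 244.22715434 140.        ]
 [527.23553371 232.2555508  140.        ]
 [526.08337336 218.66279936 140.        ]]
[ 0.99572438 -0.09237406  0.        ] [554.5379502  222.89015072 140.        ] -5.300199877719796
[[ 9.96370037e-01 -8.51233127e-02 -8.77609143e-04]
 [-8.51240869e-02 -9.96369964e-01 -8.86157032e-04]
 [-7.98990768e-04  9.57645992e-04 -9.99999222e-01]]
```

The grip and seat agree at (554.7,222.9), yaw -5.3°. I'll descend to TCP z≈233 and close.

Request:
servo_tool([
  [[-1,0.34,0.1,0,0,0,0],[-1,0.34,0.1,-0.3,0,0,0],[-1,0,0,-0.5,0,0,0],[-1,0,0,-0.5,0,0,0],[-1,0,0,-0.43,0,0,0]],
])

```text
t: 3.17
ee_pos: [555.0, 222.3, 232.5]
orientation: [3.138, -0.137, -0.001]
ft_force: [-0.6, 0.3, -0.8]
width: 87.6
grasp_force: 0.0
```

Request:
servo_tool([
  [[0.3,0,0,0,0,0,0],[0.4,0,0,0,0,0,0],[0.4,0,0,0,0,0,0],[0.4,0,0,0,0,0,0],[0.4,0,0,0,0,0,0]],
])

```text
t: 3.58
ee_pos: [555.4, 224.6, 234.8]
orientation: [-3.138, 0.133, -0.003]
ft_force: [-0.2, -0.3, 0.7]
width: 58.4
grasp_force: 0.0
```

Request:
servo_tool([
  [[0.45,0,0,0,0,0,0],[0.5,0,0,0,0,0,0],[0.55,0,0,0,0,0,0],[0.6,0,0,0,0,0,0],[0.7,0,0,0,0,0,0]],
])

```text
t: 4.0
ee_pos: [554.8, 224.9, 233.5]
orientation: [-3.139, 0.132, -0.0]
ft_force: [1.1, -0.5, -0.3]
width: 24.8
grasp_force: 0.0
```

Request:
servo_tool([
  [[1,0,0,0,0,0,0],[1,0,0,0,0,0,0],[1,0,0,0,0,0,0],[1,0,0,0,0,0,0],[1,0,0,0,0,0,0]],
])

```text
t: 4.42
ee_pos: [554.8, 224.8, 233.5]
orientation: [-3.139, 0.132, 0.0]
ft_force: [-0.6, 0.4, 1.4]
width: 19.7
grasp_force: 30.0
```

Gripped at 19.7 mm. Lift 6 mm, slide out of the fork, then check before raising.

Request:
servo_tool([
  [[1,0,0,0.07,0,0,0],[1,0,0,0.08,0,0,0],[1,-0.25,0.02,0,0,0,0],[1,-0.35,0.03,0,0,0,0],[1,-0.35,0.03,0,0,0,0]],
])

```text
t: 4.83
ee_pos: [515.7, 227.9, 239.3]
orientation: [3.139, -0.133, -0.001]
ft_force: [-0.2, 0.2, -2.2]
width: 20.1
grasp_force: 30.0
```

Request:
servo_tool([
  [[1,-0.4,0.04,0,0,0,0],[1,-0.4,0.04,0,0,0,0],[1,0,0,0,0,0,0],[1,0,0,0.5,0,0,0],[1,0,0,0.7,0,0,0]],
])

```text
t: 5.25
ee_pos: [483.2, 230.7, 285.9]
orientation: [3.136, -0.131, -0.007]
ft_force: [0.1, 0.0, -0.9]
width: 19.7
grasp_force: 30.0
```

Request:
servo_tool([
  [[1,0,0,0.7,0,0,0],[1,0,-0.4,0.3,0,0,0],[1,0.2,-0.7,0,0,0,0],[1,0.2,-0.8,0,0,0,0],[1,0.2,-0.8,0,0,0,0]],
])

```text
t: 5.67
ee_pos: [509.0, 122.4, 328.1]
orientation: [-3.139, 0.13, -0.002]
ft_force: [0.9, -0.2, -1.1]
width: 20.1
grasp_force: 30.0
```

Request:
servo_tool([
  [[1,0.2,-0.8,0,0,0,0],[1,0.2,-0.8,0,0,0,0],[1,0.2,-0.8,0,0,0,0],[1,0.2,-0.8,0,0,0,0],[1,0.2,-0.8,0,0,0,0]],
])

```text
t: 6.08
ee_pos: [549.0, -38.5, 327.7]
orientation: [-3.139, 0.132, -0.001]
ft_force: [-0.1, -0.8, -1.8]
width: 19.9
grasp_force: 30.0
```

Request:
servo_tool([
  [[1,0.2,-0.8,0,0,0,0],[1,0.2,-0.8,0,0,0,0],[1,0.1,-0.8,0,0,0,0],[1,0.1,-0.6,0,0,0,0],[1,0,-0.4,0,0,0,0]],
])

```text
t: 6.5
ee_pos: [573.3, -175.5, 327.5]
orientation: [3.138, -0.135, 0.001]
ft_force: [0.1, 0.8, -1.0]
width: 20.0
grasp_force: 30.0
```

Request:
servo_tool([
  [[1,0,0,0,0,0,0],[1,0,0,0,0,0,0],[1,0,0,0,0,0,0],[1,0,0,0,0,0,0],[1,0,0,0,0,0,0]],
])

```text
t: 6.92
ee_pos: [572.8, -171.7, 327.5]
orientation: [-3.139, 0.13, 0.0]
ft_force: [0.1, -0.3, -2.0]
width: 19.7
grasp_force: 30.0
```

```bash
python3 - <<'E'
from h import *
import pickle
o=readout.get_obs(); im=vision.get_image('wrist')[:,:,::-1].copy(); cv2.imwrite('pics/w3.png',im); pickle.dump(o,open('w3.pkl','wb'))
W=cam('wrist',o)
e=o['ee_pos'];Rm=R.from_rotvec(o['orientation']).as_matrix()
print(e,o['orientation'],o['t'],o['ft_force'],proj(W,[[579.2,-250.8,90],e+Rm@[0,0,198.5]]))
cv2.imwrite('pics/w3c.png',cv2.resize(im[80:280,200:440],(720,600),interpolation=2))
E
```

```text
[ 572.78970781 -171.69613386  327.54664105] [-3.13874761e+00  1.30249697e-01  4.40597383e-05] 6.9167 [ 0.06488453 -0.34968162 -2.04153906] [[396.55874485 177.74156674]
 [315.22932754 200.67803432]]
```

View pics/w3c.png

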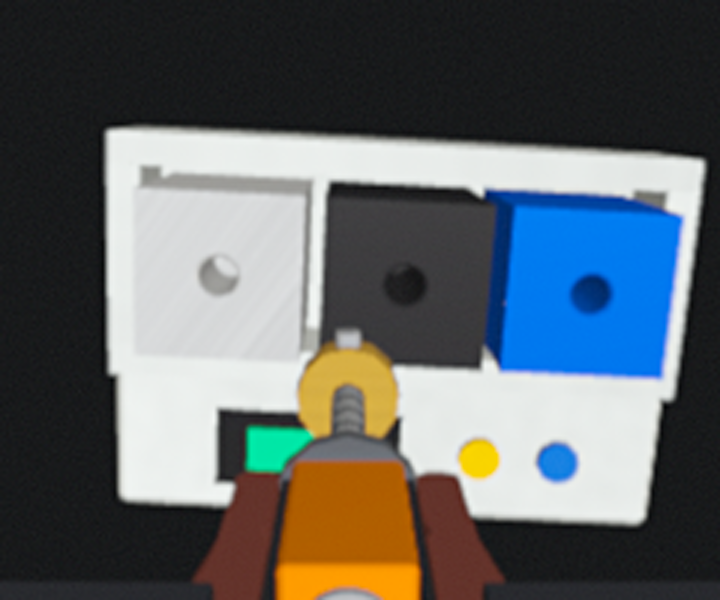

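The crop shows the rod tip at about (348,330), the collar at (348,390) and the blue well at (591,293), which is where I predicted it. The tip looks several pixels further +x than predicted, so I'll check the gauge for tilt.

```bash
python3 - <<'E'
from h import *
import pickle
o=pickle.load(open('w3.pkl','rb'));W=cam('wrist',o)
e=o['ee_pos'];Rm=R.from_rotvec(o['orientation']).as_matrix()
def circ(z,r):
    t=np.linspace(0,2*np.pi,60);return proj(W,[e+Rm@[r*np.cos(a),r*np.sin(a),z] for a in t])
f=lambda p:(p-[200,80])*3
for n,z,r in [('tip',198.5,4),('collbot',176.5,13),('colltop',164.5,13),('flbot',93.5,14),('fltop',88.5,14)]:
    p=f(circ(z,r));print(n,p.min(0),p.max(0))
g=[[s*10,q*10,z] for z in(88.5,44.5) for s in(-1,1) for q in(-1,1)]
print('grip',f(proj(W,[e+Rm@v for v in g])))
im=cv2.imread('pics/w3.png')
m=mask(im,(18,90,90),(32,255,255),(280,180,345,240));c,a=big(m);b=f(c[:,0]);print('collar obs',b.min(0),b.max(0))
s=vision.get_image('side')[:,:,::-1];cv2.imwrite('pics/s3.png',s)
S=cam('side');print(f'side pred',proj(S,[e+Rm@[0,0,z] for z in(44.5,93.5,164.5,176.5,198.5)]))
m=mask(s,(18,90,90),(32,255,255));c,a=big(m);print('side collar',a,cv2.boundingRect(c))
m=mask(s,(5,150,80),(16,255,255));
for c in cv2.findContours(m,0,1)[0]:
    if cv2.contourArea(c)>15: print('orange',cv2.boundingRect(c))
x,y=proj(S,e+Rm@[0,0,150])[0].astype(int);cv2.imwrite('pics/s3c.png',cv2.resize(s[y-40:y+40,x-40:x+40],(600,600),interpolation=2));print(x-40,y-40)
E
```

```text
tip [331.74205298 348.46361695] [359.63426116 375.4887355 ]
collbot [296.60418646 334.71997118] [394.40017152 428.9964042 ]
colltop [294.28302407 345.28773449] [396.48986351 443.48303696]
flbot [269.3930923  429.74973641] [419.43357819 569.64800467]
fltop [267.33220512 438.5105696 ] [421.30302294 581.62888754]
grip [[290.09041679 561.92351637]
 [398.55541176 562.03657379]
 [288.43098841 459.65940436]
 [400.17581744 459.76056525]
 [273.1359541  696.57439673]
 [413.31470008 696.7496048 ]
 [270.19891922 568.80423258]
 [416.10501762 568.96038877]]
collar obs [297 342] [396 435]
side pred [[340.4370434  105.11811684]
 [340.26015444 120.66522951]
 [340.01389011 141.59068254]
 [339.97346404 144.95248048]
 [339.90025135 150.99141132]]
side collar [633.57439953 160.326157  ] (622, 92, 18, 137)
orange (357, 227, 17, 13)
orange (0, 168, 195, 232)
orange (236, 116, 9, 7)
orange (336, 104, 10, 18)
orange (240, 86, 55, 30)
300 97
```

View pics/s3c.png

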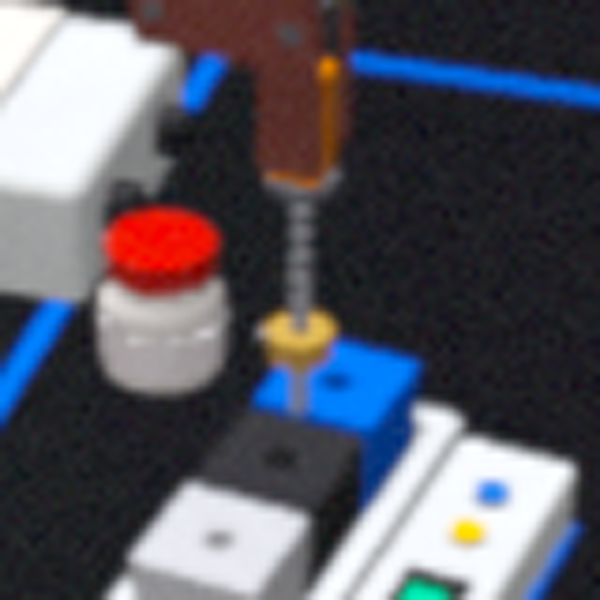

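What sticks out there is the collar's set-screw. The collar and rod lie within about 0.5 mm of the tool axis, and the well agrees too. Next I align over (579.2,-251).

Request:
servo_tool([
  [[1,0.08,-0.5,0,0,0,0],[1,0.08,-0.6,0,0,0,0],[1,0,-0.5,0,0,0,0],[1,0,-0.38,0,0,0,0],[1,0,0,0,0,0,0]],
])

```text
t: 7.43
ee_pos: [579.2, -254.1, 327.5]
orientation: [3.138, -0.135, 0.001]
ft_force: [0.0, 0.1, -1.9]
width: 20.0
grasp_force: 30.0
```

Request:
servo_tool([
  [[1,0,0,0,0,0,0],[1,0,0,-0.3,0,0,0],[1,0,0,-0.3,0,0,0],[1,0,0,-0.2,0,0,0],[1,0,0,0,0,0,0]],
])

```text
t: 7.85
ee_pos: [578.0, -250.7, 292.3]
orientation: [-3.137, 0.131, 0.007]
ft_force: [-0.3, -0.2, -0.9]
width: 20.0
grasp_force: 30.0
```

```bash
python3 - <<'E'
from h import *
o=readout.get_obs(); im=vision.get_image('wrist')[:,:,::-1].copy(); cv2.imwrite('pics/w4.png',im)
W=cam('wrist',o);e=o['ee_pos'];Rm=R.from_rotvec(o['orientation']).as_matrix()
print(e,Rm[:,2],o['ft_force'],'tip',e+Rm@[0,0,198.5])
m=mask(im,(100,150,60),(120,255,255),(230,120,400,260));c,a=big(m)
hull=cv2.convexHull(c);print(cv2.minAreaRect(plane(W,hull[:,0],90)[:,:2].astype(np.float32)))
cv2.imwrite('pics/w4c.png',cv2.resize(im[110:260,230:410],(720,600),interpolation=2))
E
```

```text
[ 577.97594441 -250.66387835  292.30728514] [-0.00462468  0.00222163 -0.99998684] [-0.34591588 -0.23875252 -0.86970039] tip [ 577.05794633 -250.22288537   93.80989774]
((583.156494140625, -250.89247131347656), (54.85490036010742, 61.83833312988281), 82.52861785888672)
```

View pics/w4c.png

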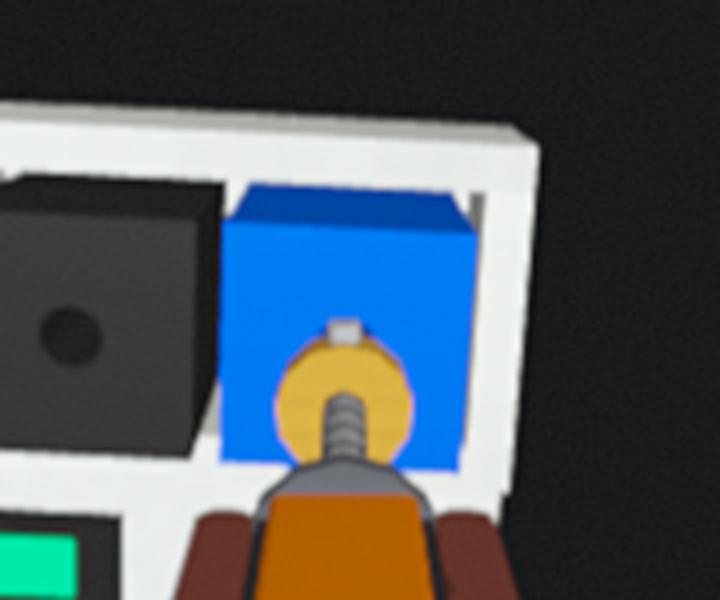

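The top face corners in the crop are about (222,217), (477,235), (459,471) and (220,460), with the collar centred over it. I'll let the arm settle and compute the offset.

```bash
python3 - <<'E'
from h import *
o=readout.get_obs()
# pose at w4 (0.05s ago)
o4=dict(ee_pos=np.array([577.98,-250.66,292.31]),orientation=np.array([-3.137,0.131,0.007]))
W=cam('wrist',o4);q=plane(W,np.array([[222,217],[477,235],[459,471],[220,460]])/4+[230,110],90)
print(q,q.mean(0));Rm=R.from_rotvec(o['orientation']).as_matrix();print(o['ee_pos'],o['ee_pos']+Rm@[0,0,198.5])
E
```

```text
[[ 609.98373182 -227.70147988   90.        ]
 [ 601.69494545 -281.31374109   90.        ]
 [ 549.11364541 -274.32143215   90.        ]
 [ 556.05006217 -221.48070233   90.        ]] [ 579.21059621 -251.20433886   90.        ]
[ 578.48885439 -251.03132181  293.53158664] [ 577.85649775 -250.73229331   95.03281912]
```

Request:
servo_tool([
  [[1,0,0,0,0,0,0],[1,0,0,0,0,0,0],[1,0,0,0,0,0,0]],
])

```text
t: 8.15
ee_pos: [579.5, -252.0, 296.0]
orientation: [3.138, -0.132, 0.001]
ft_force: [0.4, 0.0, -2.6]
width: 19.7
grasp_force: 30.0
```

Request:
servo_tool([
  [[1,0,0.02,-0.05,0,0,0],[1,0,0,-0.05,0,0,0],[1,0,0,-0.06,0,0,0],[1,0,0,-0.06,0,0,0],[1,0,0,-0.06,0,0,0]],
])

```text
t: 8.57
ee_pos: [579.1, -251.2, 284.0]
orientation: [-3.139, 0.132, 0.0]
ft_force: [-0.1, -0.5, -1.5]
width: 19.9
grasp_force: 30.0
```

Request:
servo_tool([
  [[1,0,0,-0.03,0,0,0],[1,0,0,-0.03,0,0,0],[1,0,0,-0.03,0,0,0],[1,0,0,-0.03,0,0,0],[1,0,0,-0.03,0,0,0]],
])

```text
t: 8.98
ee_pos: [579.2, -251.2, 278.2]
orientation: [3.139, -0.132, 0.0]
ft_force: [-0.6, 0.0, -1.2]
width: 19.8
grasp_force: 30.0
```

The tip is 10 mm into the well with no contact. Continuing.

Request:
servo_tool([
  [[1,0,0,-0.05,0,0,0],[1,0,0,-0.05,0,0,0],[1,0,0,-0.05,0,0,0],[1,0,0,-0.05,0,0,0],[1,0,0,-0.05,0,0,0]],
])

```text
t: 9.4
ee_pos: [579.2, -251.2, 268.0]
orientation: [-3.139, 0.132, 0.0]
ft_force: [0.2, 0.1, -1.9]
width: 19.9
grasp_force: 30.0
```

Request:
servo_tool([
  [[1,0,0,-0.04,0,0,0],[1,0,0,-0.04,0,0,0],[1,0,0,-0.04,0,0,0],[1,0,0,-0.04,0,0,0],[1,0,0,-0.04,0,0,0]],
])

```text
t: 9.82
ee_pos: [579.2, -251.2, 260.2]
orientation: [3.139, -0.132, 0.0]
ft_force: [1.0, 0.9, 1.0]
width: 19.7
grasp_force: 30.0
```

Request:
servo_tool([
  [[1,0,0,-0.04,0,0,0],[1,0,0,-0.04,0,0,0],[1,0,0,-0.04,0,0,0],[1,0,0,-0.04,0,0,0],[1,0,0,-0.04,0,0,0]],
])

```text
t: 10.23
ee_pos: [579.3, -251.2, 252.3]
orientation: [3.139, -0.132, 0.0]
ft_force: [-0.2, 0.4, 1.7]
width: 19.8
grasp_force: 30.0
```

Request:
servo_tool([
  [[1,0,0,-0.04,0,0,0],[1,0,0,-0.04,0,0,0],[1,0,0,-0.04,0,0,0],[1,0,0,-0.04,0,0,0],[1,0,0,-0.04,0,0,0]],
])

```text
t: 10.65
ee_pos: [579.3, -251.2, 244.1]
orientation: [3.139, -0.132, 0.0]
ft_force: [-1.2, 0.5, 1.8]
width: 19.9
grasp_force: 30.0
```

Request:
servo_tool([
  [[1,0,0,-0.03,0,0,0],[1,0,0,-0.03,0,0,0],[1,0,0,-0.03,0,0,0],[1,0,0,-0.03,0,0,0],[1,0,0,-0.03,0,0,0]],
])

```text
t: 11.07
ee_pos: [579.2, -251.2, 238.2]
orientation: [3.139, -0.132, 0.0]
ft_force: [0.2, 0.6, 1.7]
width: 20.0
grasp_force: 30.0
```

Request:
servo_tool([
  [[1,0,0,-0.015,0,0,0],[1,0,0,-0.015,0,0,0],[1,0,0,-0.015,0,0,0],[1,0,0,-0.01,0,0,0],[1,0,0,-0.01,0,0,0]],
])

```text
t: 11.48
ee_pos: [579.2, -251.2, 235.7]
orientation: [3.139, -0.132, 0.0]
ft_force: [0.5, 0.6, 0.7]
width: 19.6
grasp_force: 30.0
```

Request:
servo_tool([
  [[1,0,0,-0.01,0,0,0],[1,0,0,-0.01,0,0,0],[1,0,0,-0.01,0,0,0],[1,0,0,-0.01,0,0,0],[1,0,0,-0.01,0,0,0]],
])

```text
t: 11.9
ee_pos: [579.2, -251.2, 233.7]
orientation: [3.139, -0.132, 0.0]
ft_force: [-0.7, 0.9, 1.7]
width: 20.0
grasp_force: 30.0
```

Request:
servo_tool([
  [[1,0,0,-0.01,0,0,0],[1,0,0,-0.01,0,0,0],[1,0,0,-0.01,0,0,0]],
])

```text
t: 12.15
ee_pos: [579.4, -251.3, 233.3]
orientation: [3.139, -0.132, 0.001]
ft_force: [-2.1, 1.0, 10.1]
width: 20.3
grasp_force: 30.0
```

Bottomed out at z=233.3, with fz up to 10 N. Hold for about 2 s.

Request:
servo_tool([
  [[1,0,0,0,0,0,0],[1,0,0,0,0,0,0],[1,0,0,0,0,0,0],[1,0,0,0,0,0,0],[1,0,0,0,0,0,0]],
])

```text
t: 12.57
ee_pos: [579.3, -251.3, 233.3]
orientation: [3.139, -0.132, 0.001]
ft_force: [-0.4, 0.4, 6.2]
width: 19.6
grasp_force: 30.0
```

Request:
servo_tool([
  [[1,0,0,0,0,0,0],[1,0,0,0,0,0,0],[1,0,0,0,0,0,0],[1,0,0,0,0,0,0],[1,0,0,0,0,0,0]],
])

```text
t: 12.98
ee_pos: [579.3, -251.2, 233.3]
orientation: [3.139, -0.132, 0.001]
ft_force: [-0.9, -0.1, 7.2]
width: 19.7
grasp_force: 30.0
```

Request:
servo_tool([
  [[1,0,0,0,0,0,0],[1,0,0,0,0,0,0],[1,0,0,0,0,0,0],[1,0,0,0,0,0,0],[1,0,0,0,0,0,0]],
])

```text
t: 13.4
ee_pos: [579.3, -251.2, 233.3]
orientation: [3.139, -0.132, 0.001]
ft_force: [-1.9, 1.4, 6.4]
width: 19.9
grasp_force: 30.0
```

Request:
servo_tool([
  [[1,0,0,0,0,0,0],[1,0,0,0,0,0,0],[1,0,0,0,0,0,0],[1,0,0,0,0,0,0],[1,0,0,0,0,0,0]],
])

```text
t: 13.82
ee_pos: [579.3, -251.3, 233.3]
orientation: [3.139, -0.132, 0.001]
ft_force: [-1.3, 1.6, 7.7]
width: 19.7
grasp_force: 30.0
```

Request:
servo_tool([
  [[1,0,0,0,0,0,0],[1,0,0,0,0,0,0],[1,0,0,0,0,0,0],[1,0,0,0,0,0,0],[1,0,0,0,0,0,0]],
])

```text
t: 14.23
ee_pos: [579.3, -251.3, 233.3]
orientation: [3.139, -0.132, 0.001]
ft_force: [-0.8, 0.1, 7.1]
width: 19.9
grasp_force: 30.0
```

Held for over 2 s. Draw it straight up and carry it back in front of the fork.

Request:
servo_tool([
  [[1,0,0,0.1,0,0,0],[1,0,0,0.3,0,0,0],[1,0,0,0.5,0,0,0],[1,0,0,0.5,0,0,0],[1,0,0,0.5,0,0,0]],
])

```text
t: 14.65
ee_pos: [578.9, -251.1, 309.4]
orientation: [-3.138, 0.132, 0.002]
ft_force: [0.2, -1.1, -0.9]
width: 20.2
grasp_force: 30.0
```

Request:
servo_tool([
  [[1,0,0,0.4,0,0,0],[1,0,0,0,0,0,0],[1,-0.2,0.4,0,0,0,0],[1,-0.2,0.8,0,0,0,0],[1,-0.2,0.9,0,0,0,0]],
])

```text
t: 15.07
ee_pos: [554.3, -167.3, 323.5]
orientation: [-3.139, 0.136, 0.002]
ft_force: [-0.4, 1.7, -0.8]
width: 19.9
grasp_force: 30.0
```

Request:
servo_tool([
  [[1,-0.2,0.9,0,0,0,0],[1,-0.2,0.9,0,0,0,0],[1,-0.2,0.9,0,0,0,0],[1,-0.2,0.9,0,0,0,0],[1,-0.2,0.9,0,0,0,0]],
])

```text
t: 15.48
ee_pos: [514.0, 14.3, 323.7]
orientation: [3.139, -0.133, -0.002]
ft_force: [0.7, 0.0, -2.5]
width: 19.9
grasp_force: 30.0
```

Request:
servo_tool([
  [[1,-0.2,0.9,0,0,0,0],[1,-0.2,0.9,0,0,0,0],[1,-0.2,0.9,0,0,0,0],[1,-0.2,0.9,0,0,0,0],[1,0,0.9,0,0,0,0]],
])

```text
t: 15.9
ee_pos: [481.0, 194.1, 323.7]
orientation: [3.138, -0.132, -0.003]
ft_force: [-0.1, 0.3, -2.2]
width: 20.1
grasp_force: 30.0
```

Request:
servo_tool([
  [[1,0,0.6,0,0,0,0],[1,0,0.3,0,0,0,0],[1,0,0,0,0,0,0],[1,0,0,0,0,0,0],[1,0,0,0,0,0,0]],
])

```text
t: 16.32
ee_pos: [483.0, 227.6, 324.0]
orientation: [3.138, -0.133, -0.002]
ft_force: [-0.6, -0.3, -2.4]
width: 19.5
grasp_force: 30.0
```

Request:
servo_tool([
  [[1,0,0.07,-0.3,0,0,0],[1,0,0,-0.6,0,0,0],[1,0,0,-0.6,0,0,0],[1,0,0,-0.4,0,0,0],[1,0,0,-0.2,0,0,0]],
])

```text
t: 16.73
ee_pos: [482.1, 230.0, 237.6]
orientation: [3.137, -0.135, -0.006]
ft_force: [-0.4, 0.4, -1.5]
width: 20.0
grasp_force: 30.0
```

Request:
servo_tool([
  [[1,0,0,0,0,0,0],[1,0,0,0,0,0,0],[1,0,0,0,0,0,0],[1,0,0,0,0,0,0]],
])

```text
t: 17.07
ee_pos: [483.9, 231.7, 241.6]
orientation: [-3.138, 0.133, -0.003]
ft_force: [-0.8, 0.1, -0.9]
width: 20.0
grasp_force: 30.0
```

```bash
python3 - <<'E'
from h import *
o=readout.get_obs(); im=vision.get_image('wrist')[:,:,::-1].copy()
W=cam('wrist',o);e=o['ee_pos'];Rm=R.from_rotvec(o['orientation']).as_matrix()
print(e,'axis',Rm[:,2],np.degrees(np.arctan2(Rm[1,0],Rm[0,0])))
# fork front corners predicted and picture
c=np.array([554.6,222.9]);d=np.array([.9957,-.0924]);n=np.array([.0924,.9957])
P=[np.r_[c-28*d+s*n,140] for s in(28,7,-7,-28)]
print(proj(W,P))
x0,y0=200,60;s=vision.get_image('side')[:,:,::-1]
A=cv2.resize(im[60:260,200:440],(480,400),interpolation=2);S=cam('side');x,y=proj(S,e+Rm@[0,0,110])[0].astype(int);print(x-30,y-30)
cv2.imwrite('pics/w5c.png',np.hstack([A[:,60:460],cv2.resize(s[y-30:y+50,x-50:x+30],(400,400),interpolation=2)]))
E
```

```text
[483.85130416 231.73444942 241.56124246] axis [ 1.92126147e-03  9.04237933e-04 -9.99997746e-01] -4.844416541632046
[[268.81613462 167.83800907]
 [307.03306267 168.14262218]
 [332.5353694  168.36899105]
 [370.73207837 168.74266941]]
297 230
```

View pics/w5c.png

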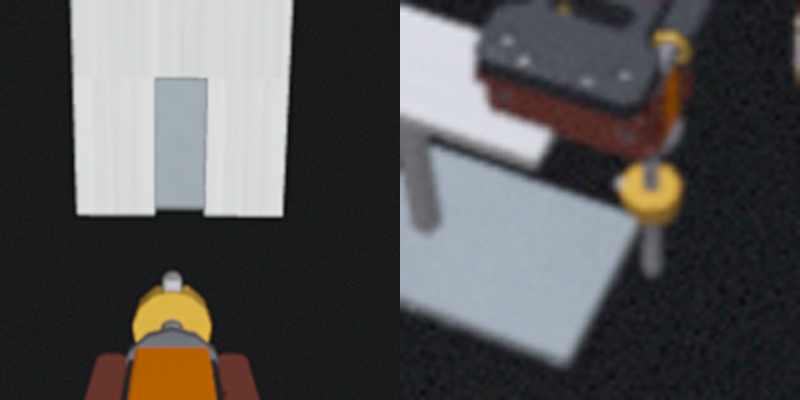

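On the left the fork gap is centred at u≈180, as predicted. On the right the collar is clearly pushed up the rod. Now I slide it in along the fork's axis.

Request:
servo_tool([
  [[1,0.1,-0.055,0,0,0,0],[1,0.25,-0.02,0,0,0,0],[1,0.3,-0.03,0,0,0,0],[1,0.3,-0.03,0,0,0,0],[1,0.25,-0.02,0,0,0,0]],
])

```text
t: 17.58
ee_pos: [533.2, 225.3, 240.7]
orientation: [-3.138, 0.133, -0.002]
ft_force: [-0.6, 0.4, -1.2]
width: 19.8
grasp_force: 30.0
```

Request:
servo_tool([
  [[1,0.2,-0.02,0,0,0,0],[1,0.2,-0.02,0,0,0,0],[1,0.17,-0.02,0,0,0,0],[1,0,0,0,0,0,0],[1,0,0,0,0,0,0]],
])

```text
t: 18.0
ee_pos: [554.1, 222.9, 240.3]
orientation: [3.139, -0.133, -0.001]
ft_force: [0.4, 0.2, -1.8]
width: 19.8
grasp_force: 30.0
```

Request:
servo_tool([
  [[1,0,0,0,0,0,0],[1,0,0,-0.04,0,0,0],[1,0,0,-0.04,0,0,0],[1,0,0,-0.03,0,0,0],[1,0,0,0,0,0,0]],
])

```text
t: 18.42
ee_pos: [553.6, 223.0, 235.7]
orientation: [3.139, -0.132, -0.001]
ft_force: [0.5, -0.2, -2.3]
width: 19.7
grasp_force: 30.0
```

Request:
servo_tool([
  [[1,0.025,0,-0.02,0,0,0],[1,0,0,-0.015,0,0,0],[1,0,0,-0.015,0,0,0],[1,0,0,-0.01,0,0,0],[1,0,0,0,0,0,0]],
])

```text
t: 18.83
ee_pos: [554.9, 223.0, 233.6]
orientation: [3.139, -0.132, -0.0]
ft_force: [-0.0, 0.0, -1.5]
width: 19.8
grasp_force: 30.0
```

Request:
servo_tool([
  [[1,0,0,-0.01,0,0,0],[1,0,0,-0.01,0,0,0],[1,0,0,0,0,0,0]],
])

```text
t: 19.08
ee_pos: [555.0, 223.0, 233.4]
orientation: [-3.139, 0.132, -0.0]
ft_force: [-2.5, -0.5, 4.0]
width: 19.8
grasp_force: 30.0
```

Seated, 4 N contact. Release gradually.

Request:
servo_tool([
  [[0.5,0,0,0,0,0,0],[0.45,0,0,0,0,0,0],[0.4,0,0,0,0,0,0],[0.2,0,0,0,0,0,0],[0,0,0,0,0,0,0]],
])

```text
t: 19.5
ee_pos: [555.0, 223.0, 232.8]
orientation: [-3.139, 0.132, -0.0]
ft_force: [0.5, 0.8, -0.2]
width: 36.4
grasp_force: 0.0
```

Request:
servo_tool([
  [[-0.3,0,0,0,0,0,0],[-0.5,0,0,0,0,0,0],[-0.5,0,0,0,0,0,0],[-0.5,0,0,0,0,0,0],[-0.5,0,0,0,0,0,0]],
])

```text
t: 19.92
ee_pos: [555.0, 223.0, 232.9]
orientation: [-3.139, 0.132, 0.0]
ft_force: [0.2, 0.0, -0.6]
width: 65.6
grasp_force: 0.0
```

Request:
servo_tool([
  [[-0.5,0,0,0.2,0,0,0],[-0.5,0,0,0.5,0,0,0],[-0.5,0,0,0.6,0,0,0],[-0.5,0,0,0.6,0,0,0],[-0.5,0,0,0.4,0,0,0]],
])

```text
t: 20.33
ee_pos: [555.5, 223.2, 327.8]
orientation: [-3.138, 0.132, -0.004]
ft_force: [-0.7, -0.2, 0.0]
width: 66.0
grasp_force: 0.0
```

Request:
servo_tool([
  [[-0.5,-0.8,0,0.2,0,0,0],[-0.5,-0.8,0,0,0,0,0],[-0.5,-0.8,0,0,0,0,0],[-0.5,0,0,0,0,0,0],[-0.5,0,0,0,0,0,0]],
])

```text
t: 20.75
ee_pos: [458.0, 223.1, 333.8]
orientation: [-3.138, 0.13, -0.001]
ft_force: [0.5, 0.2, 0.2]
width: 66.1
grasp_force: 0.0
```

```bash
python3 - <<'E'
from h import *
s=vision.get_image('side')[:,:,::-1];t=vision.get_image('top')[:,:,::-1]
cv2.imwrite('pics/end.png',np.hstack([cv2.resize(s[220:310,250:340],(400,400),interpolation=2),cv2.resize(t[140:260,200:320],(400,400),interpolation=2)]))
E
```

```text
(no output)
```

View pics/end.png

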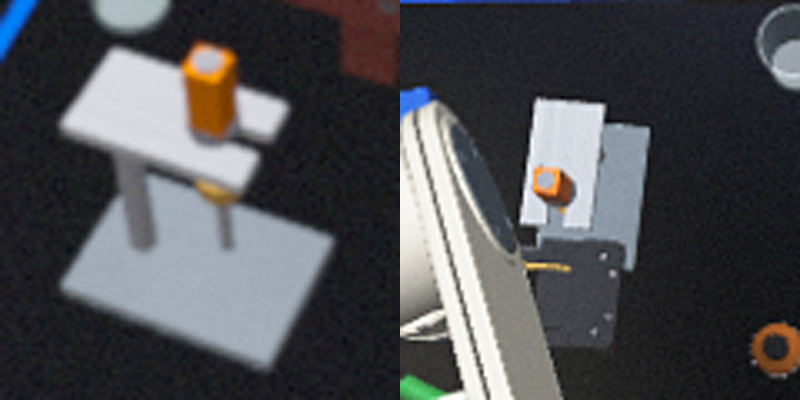

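The gauge hangs upright in the fork, with the grip at (209,85) and the raised collar at (215,190) in the side crop. The robot is clear of it.

```bash
python3 -c "
from workcell import close_job
print(close_job())"
```

```text
the job is handed in; nothing more can be done
None
```

The blue well is measured: the rod was held on its bottom for about 2 s, the gauge hangs back in its fork with the collar pushed up, and the job was handed in at about 21 s; no verdict came back.

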